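Hang a second item on the shop hook

ROBOT

A 6-joint arm with a two-finger parallel gripper is mounted at the origin on the work surface. World frame = base frame: x ahead of the robot, y to its left, z up, the work surface at z = 0. Lengths are in m, angles in rad, forces in N, time in s.
With the tool pointing down it reaches from about 0.325 to 0.9 m from the base axis. Payload 6.1 kg.
Tool frame: the origin (TCP) lies at the very end of the fingers, on their centre line; the grasp point (between the pads) lies ctrl.tcp_to_grasp behind it (ctrl.tcp_to_grasp is the distance from the TCP to the grasp point, in m); z points along the fingers, y is the line along which they close (so a half turn about z gives the same grasp; the last joint's range is limited). The gripper opens to 87 mm and grips with 3 to 60 N. Pads are 19 mm wide; open, the fingers measure 117 mm over their backs; the gripper's body (75 mm by 190 mm) begins 51 mm behind the grasp point.
Start: joints at [1.164, 0.22, 1.526, -0, 1.395, -0.126], TCP at [0.173, 0.601, 0.19] pointing down, gripper open.
Joint ranges: [-2.98, 2.98], [-0.91, 2.08], [0.09, 2.57], [-1.24, 4.39], [0.2, 2.65], [-2.68, 2.68]. Speed limits (rad/s): [2.57, 2.57, 3.01, 3.14, 3.14, 3.14].

INTERFACE

Orientations are given as a unit quaternion [x, y, z, w].
In Python, from bench import ctrl, imaging gives the robot as it stands.
- The arm moves only by the tool jog_arm, never from a script. Its argument "motion" is a list of rows, each an object of numbers: "x", "y", "z": the shift along the tool's x, y, z in mm; "wx", "wy", "wz": the turn, a rotation vector about the tool's x, y, z in rad; "jaw": the closure in counts, from 0 (fully open) to 255 (shut). In form: [{"x": .., "y": .., "z": .., "wx": .., "wy": .., "wz": .., "jaw": ..}, ...]. A call has 1 to 5 rows; each row is the pose to reach, as a shift and turn from the pose commanded when the call began, along the tool's axes at that moment; what a row does not reach only later rows make up. A row lasts 1/12 s, in which the tool goes at most 41.7 mm and 7.16 degrees, less where a joint would pass 70% of its speed; a pose out of reach is approached as far as the arm can. A call with a gripper value outside its range is refused whole. The fingers move at their own pace and stop on an object; "grip_force" is the grip in N (left out, the last holds). Time passes only in rows, so rows that repeat a pose let the fingers close. It gives the time, the measured TCP pose, the force, the opening and the grip force at its end, in the units of the state.
- ctrl.observe(): the state, without advancing time (a new reading comes with each control period).
- imaging.camera(name): name is "scene" or "top" or "wrist"; returns a dict with "pixels" (480x640x3 uint8, red, green, blue), "vfov" (degrees; the focal length in pixels is half the picture's height over the tangent of half this angle, whatever the lens; pixels are square), "cx", "cy" (the principal point, pixels), "origin" and "attitude" of the camera in the world; the wrist camera has in their place "T_tool_cam" (4x4, takes a point from camera to tool coordinates, whose origin is the TCP and whose axes are the flange's). Camera axes: x right, y up, looking along -z (the intrinsics and any distortion apply to the point x, -y, -z); pixel columns grow to the right and rows downward; lengths in m; the calibration is good to about 2 mm. A picture is of the moment at which its call begins: read the wrist's pose just before it. There is no depth.
- ctrl.close_job(): hands the job in; it is judged then, once.
Trained networks look in the newest picture that a camera, given by its name, has taken for a name from the list of things; names that differ only in an ending like _2 or _b are one class to them, and where a whole thing is asked for, a point or a joint stands for the part that bears it (a point fixed in the world has none). Each returns a list of dicts, best first, with "p" (0 to 1); they miss things now and then, are a little off and sometimes report something else, mostly with a low value. They report only what shows in the picture. A call takes as long as a camera call. They do not tell look-alikes from the thing itself.
- imaging.boxes_of(query, camera): "bbox" ([centre column, centre row, width, height] in pixels, round what is visible of it).
- imaging.regions_of(query, camera): "region" (480x640 bool, what is visible of it) and "bbox" ([centre column, centre row, width, height] in pixels, round what is visible of it).
The state is a dict: "t": time; "joints": joint angles; "qvel": joint speeds; "joint_torque": joint torques, N m; "tool_pos": TCP position; "orientation": TCP orientation; "wrist_force": force on the tool from outside, world axes, zero at the start; "torque": the same for the moment, N m; "gripper_width": finger opening in m; "finger_force": force on a finger pad.
Only numpy, scipy, OpenCV 4.12 (cv2) and the standard library are available. Lean on these libraries where they do the work, as an engineer would, in place of code of your own. Each camera call takes 0.05 s, during which the arm holds its last target. There are 200 camera calls.

TASK

Take the wooden serving board out of the rack and hang it by its slot on the counter hook, in front of the grater that already hangs there. Lay it on the hook rather than dropping it, then slide it back so that it pushes the grater along until you feel the pair press firmly, but gently, against the springy stop hidden behind the grater for a moment, and leave both hanging upright, flat together at the middle of their slots, with the front of the hook free for more stock. Do not knock the grater off, strain the hook, or disturb the other goods.

Things in the scene. Friction and masses are not known exactly. Their poses are not given: they have to be found in the camera images.
- board_mid (a point): centre of the light-wood serving board standing upright in one of the rack's two slots (which one changes). 12 mm thick (x), 110 wide (y), 170 tall (z, up), 0.16 kg. A carrying slot 50 wide, 30 tall goes through it; its lower edge is level with this centre. Grip the solid strip above it, from above across the thickness, 64 mm over this centre: fingers then clear grater and hook tip
- board_slot (a point): middle of the upper edge of the board's carrying slot, 30 mm above the board's centre: the edge that must rest on the hook's prong. The solid strip above it is 55 mm tall, up to the board's top edge. Axes as the board's
- rack: dark wooden rack, fixed, 140 x 130 mm; origin under its centre; two slots 80 mm apart along its x, 15 mm wide, floor 10 mm and walls 45 mm above the counter
- hook_tip (a point): point on the top line of the hook's prong at its free end, 215 mm above the counter. The prong is a level steel rod 8 mm thick; x of this point points from the tip back along the prong to the post (roughly away from the robot), y sideways, z up. Here the rod turns up: its end is 9 mm above this point and spans 4 mm before to 4 mm behind it
- hook: the hook's fixed stand: foot 170 x 100 mm, post 148 mm behind the tip, no higher than the prong; origin on the counter 70 mm behind the tip, axes as the tip's. On the prong, behind the grater, is a black rubber-faced stop, 24 mm across, at an unmeasured place: its face is 88 to 112 mm behind the tip. It gives from 3 N on, by 4 mm, and is hard after 8 N
- grater_bar (a point): middle of the underside of the top bar of the flat steel grater hanging on the prong, 55 to 70 mm behind the tip, short of the stop; slides freely. 6 mm thick (its x, along the prong), 0.18 kg; top bar 8 mm tall, 60 wide; below it an opening 44 wide, 40 tall, then a perforated plate 76 wide reaching 145 mm below this point
- slate: plain dark slate plate, 12 x 100 x 125 mm, standing in the rack's other slot; origin at the middle of its lower edge; bystander
- jar_green: green glass jar, 64 mm wide, 100 mm tall; origin under its centre; bystander
- jar_red: red sauce jar with black lid, 68 mm wide, 110 mm tall; origin under its centre; bystander
- can: tin can with green label, 68 mm wide, 95 mm tall; origin under its centre; bystander
- carton: red carton, 50 x 130 x 90 mm; origin under its centre; bystander
- jar_amber: amber jar with red lid, 60 mm wide, 90 mm tall; origin under its centre; bystander
Mind the look-alikes: they are no part of the job. Of the things shaped like the hook, the dark steel one is meant.

How it is judged:
On the way, in this order (a step that is already met when the one before it is completed fails the run):
1. the hook's prong is through the board's slot: the slot's upper edge is behind the upturned tip and less than 25 mm above the prong (x of board_slot in the frame of hook_tip between 0.004 and 0.09 m and y of board_slot in the frame of hook_tip between -0.02 and 0.02 m and z of board_slot in the frame of hook_tip between -0.006 and 0.025 m), for 0.1 s.
2. the board presses the grater against the stop: over 3.5 N between board and grater and between grater and hook stand, for 0.2 s (contact force between board and grater above 3.5 N and contact force between grater and hook above 3.5 N), for 0.2 s.
At the end, for the whole second after the job is handed in: Board and grater hang at rest on the prong: bearing edges within 5 mm of its top line in height (4 mm above) and 15 mm sideways, both within 0.15 rad of upright; the board in front of the grater, centres 5 to 13 mm apart (touching is 9); the grater 60 to 115 mm behind the tip (x of board_slot in the frame of grater_bar between -0.013 and -0.005 m and y of board_slot in the frame of hook_tip between -0.015 and 0.015 m and z of board_slot in the frame of hook_tip between -0.005 and 0.004 m and y of grater_bar in the frame of hook_tip between -0.015 and 0.015 m and z of grater_bar in the frame of hook_tip between -0.005 and 0.004 m and x of grater_bar in the frame of hook_tip between 0.06 and 0.115 m and angle between each of board_mid, grater_bar's own z axis and vertical below 0.15 rad and linear speed of each of board, grater below 0.03 m/s).
It fails at once if board and grater pressed together with more than 15 N (contact force between board and grater above 15 N).
It fails at once if more than 20 N between board and hook stand (contact force between board and hook above 20 N).
It fails at once if the grater comes off the prong (more than 20 mm from its height on the prong) (z of grater_bar in the frame of hook_tip below -0.02 m or z of grater_bar in the frame of hook_tip above 0.02 m).
It fails at once if the board falls freely: faster than 0.35 m/s while the gripper does not hold it (contact force between the fingers and board below 0.05 N and linear speed of board above 0.35 m/s).
It fails at once if another thing on the counter is moved by more than 30 mm (distance of any of slate, jar_green, jar_red, can, carton, jar_amber from where it was at the start of the episode above 0.03 m).
It also fails if it takes over 59 s, if anything falls off the work surface, if the arm or the gripper's body presses on something with over 40 N, if the wrist force passes 120 N, or if a joint passes its speed limit or range.

## Working session

There is one attempt and no reset: what is moved stays moved. The work goes in short steps, Python scripts to look and compute and a tool call to move; the robot and the scene stay as the last step left them, time stands still between calls to the robot, and variables do not carry over. Pictures are saved under pics/ and viewed, at most 10 in all, crops included, and the job is handed in when it is done.

Besides the shell and the picture viewer there is one more tool, called after "Emit:" as a command line: name --argument value ..., lists and objects as JSON in quotes. jog_arm: Moves the arm, as the interface text tells. Its arguments: {"type":"object","properties":{"motion":{"type":"array"},"grip_force":{"type":"number"}},"required":["motion"]}

```bash
mkdir -p pics; ls
python3 - <<'E'
from bench import ctrl, imaging
import cv2,numpy as np
print(ctrl.observe(), ctrl.tcp_to_grasp)
for c in ["scene","top"]:
    im=imaging.camera(c); cv2.imwrite(f"pics/{c}0.png",im["pixels"][:,:,::-1])
    print({k:v for k,v in im.items() if k!="pixels"})
    for q in ["board_mid","rack","hook","grater_bar","slate","hook_tip","board_slot"]:
        print(c,q,[(np.round(b["bbox"]).tolist(),round(b["p"],2)) for b in imaging.boxes_of(q,c)[:4]])
E
```

```text
pics
{'t': 0.0, 'joints': array([ 1.16391961e+00,  2.21236418e-01,  1.52761152e+00,  1.19461255e-05,
        1.39470367e+00, -1.26088192e-01]), 'qvel': array([-0.00099798, -0.0006915 , -0.00083535,  0.00051448, -0.00080724,
        0.00023631]), 'joint_torque': array([-3.24063192e-03, -4.94611967e+01, -3.87369883e+01,  6.94957003e-02,
        5.73007716e-02, -1.51037871e-04]), 'tool_pos': array([0.17291429, 0.59988991, 0.18883074]), 'orientation': array([ 1.39934485e-01,  9.90160280e-01, -9.43354976e-04, -2.63606960e-04]), 'wrist_force': array([ 0.09275869, -0.21291565, -0.43898973]), 'torque': array([-0.03569538,  0.01175384, -0.0048215 ]), 'finger_force': 0.0, 'gripper_width': 0.08718741478703437} 0.0187
{'vfov': 51.21093152963543, 'cx': 319.7193548454026, 'cy': 246.86587301200723, 'origin': array([1.42436493, 0.15983075, 0.92452056]), 'attitude': array([0.2824414 , 0.31140489, 0.66136652, 0.62116678])}
scene board_mid [([187.0, 251.0, 55.0, 46.0], 0.56)]
scene rack []
scene hook [([438.0, 214.0, 48.0, 103.0], 0.78), ([367.0, 266.0, 39.0, 112.0], 0.76), ([226.0, 201.0, 43.0, 94.0],
[... 393 characters left out ...]
55641210883, 'origin': array([0.34111962, 0.0490059 , 1.21114005]), 'attitude': array([-0.05874539,  0.05309043,  0.70873376, -0.70101843])}
top board_mid [([472.0, 247.0, 71.0, 23.0], 0.71)]
top rack [([461.0, 238.0, 67.0, 61.0], 0.69)]
top hook [([456.0, 366.0, 57.0, 94.0], 0.96), ([160.0, 348.0, 67.0, 99.0], 0.79), ([260.0, 238.0, 46.0, 96.0], 0.72), ([474.0, 242.0, 73.0, 22.0], 0.62)]
top grater_bar [([252.0, 248.0, 50.0, 15.0], 0.81)]
top slate [([462.0, 210.0, 55.0, 21.0], 0.91), ([368.0, 314.0, 36.0, 34.0], 0.69)]
top hook_tip [([454.0, 366.0, 52.0, 94.0], 0.72), ([366.0, 315.0, 38.0, 37.0], 0.63), ([262.0, 237.0, 50.0, 98.0], 0.61)]
top board_slot [([473.0, 244.0, 73.0, 19.0], 0.68)]
```

View pics/scene0.png

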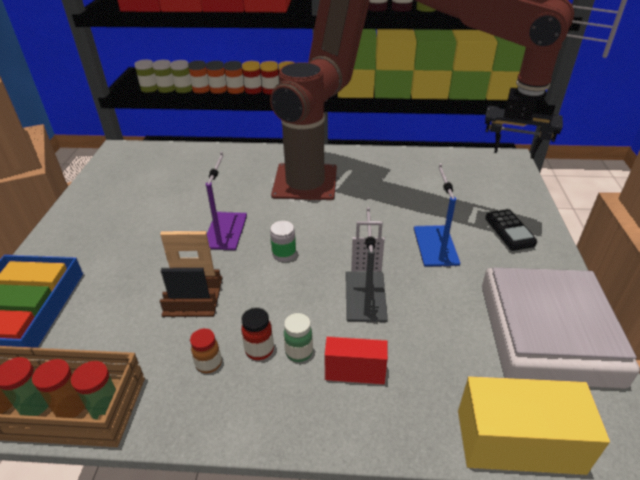

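View pics/top0.png

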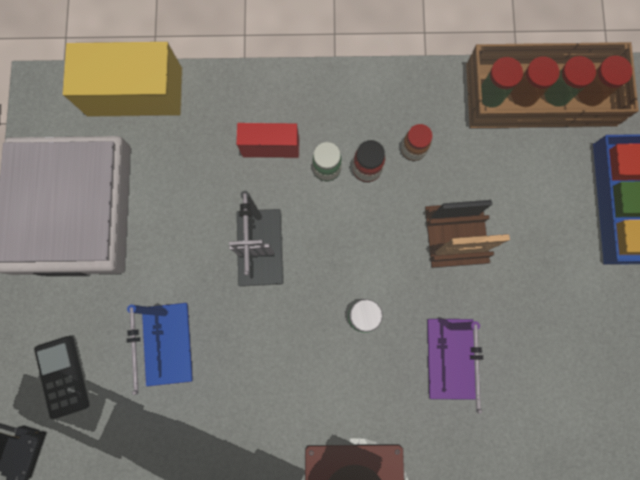

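The candidates for the hook are the blue one (top 160,348), the purple one (456,366) and the dark steel one (260,240). Only the dark steel one carries the grater, so it is the one meant. The board is light wood, in the robot-side rack slot (top 475,242), and the slate is in the far slot (462,210). I'll confirm this in an enlarged crop.

Run:
```python
import cv2,numpy as np
t=cv2.imread("pics/top0.png"); s=cv2.imread("pics/scene0.png")
f=lambda im,x,y,w,h,k:cv2.resize(im[y:y+h,x:x+w],None,fx=k,fy=k,interpolation=cv2.INTER_CUBIC)
a=np.hstack([f(t,215,180,80,60*2-20,5),f(t,420,190,80,100,5)][:2])[:, :800]
b=np.hstack([f(s,330,205,80,100,5),f(s,150,220,80,100,5)])
# scale each to 400x300 halves -> 2 files avoided
out=np.vstack([cv2.resize(a,(480,300)),cv2.resize(b,(480,300))])
cv2.imwrite("pics/crop1.png",a); cv2.imwrite("pics/crop2.png",b); print(a.shape,b.shape)
```

```text
(500, 800, 3) (500, 800, 3)
```

View pics/crop1.png

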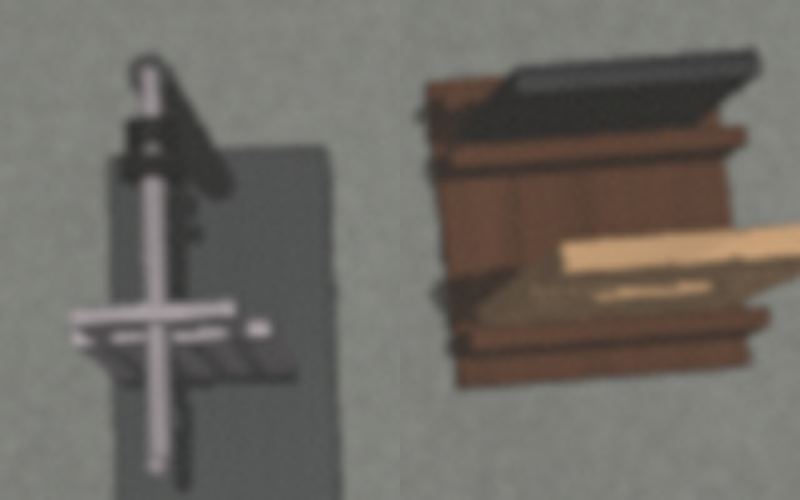

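View pics/crop2.png

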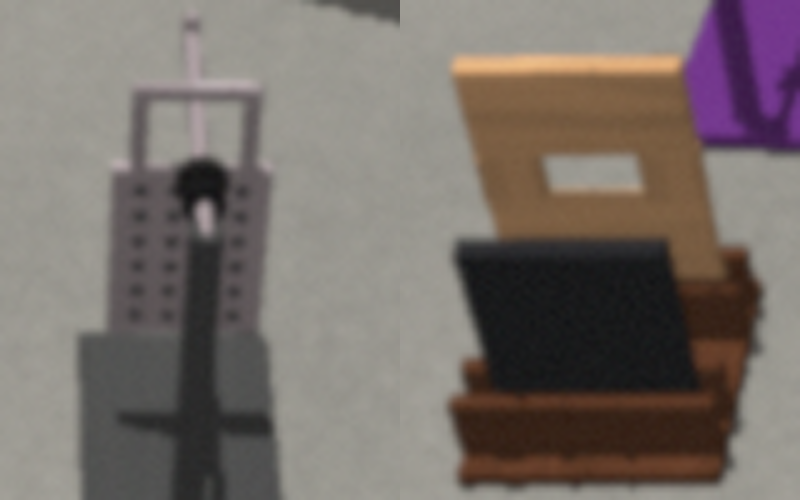

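Confirmed: the dark steel hook with the grater (tip at top px ≈246,274, post end ≈245,194), and the light-wood board in the near slot (top edge from ≈452,241 to 508,238).

```bash
cat > h.py <<'E'
import numpy as np, cv2
from scipy.spatial.transform import Rotation as R
def campose(im,st=None):
    if "origin" in im: return R.from_quat(im["attitude"]).as_matrix(), np.array(im["origin"])
    T=im["T_tool_cam"]; Rt=R.from_quat(st["orientation"]).as_matrix()
    return Rt@T[:3,:3], Rt@T[:3,3]+st["tool_pos"]
def ray(im,px,st=None):
    f=240/np.tan(np.radians(im["vfov"]/2)); A,o=campose(im,st)
    d=A@np.array([(px[0]-im["cx"])/f,-(px[1]-im["cy"])/f,-1]); return o,d
def onz(im,px,z,st=None):
    o,d=ray(im,px,st); return o+d*(z-o[2])/d[2]
def proj(im,P,st=None):
    f=240/np.tan(np.radians(im["vfov"]/2)); A,o=campose(im,st); c=A.T@(np.asarray(P)-o)
    return np.array([im["cx"]+f*c[0]/-c[2], im["cy"]-f*c[1]/-c[2]])
def tri(a,b):
    (o1,d1),(o2,d2)=a,b; s=np.linalg.lstsq(np.c_[d1,-d2],o2-o1,rcond=None)[0]
    p,q=o1+d1*s[0],o2+d2*s[1]; return (p+q)/2,np.linalg.norm(p-q)
E
python3 - <<'E'
from bench import imaging
from h import *
t=imaging.camera("top"); s=imaging.camera("scene"); np.set_printoptions(precision=4,suppress=True)
T=lambda x,y,z:onz(t,(215+x/5-.4,180+y/5-.4),z); B=lambda x,y,z:onz(t,(420+(x-400)/5-.4,190+y/5-.4),z)
S=lambda x,y,z:onz(s,(330+x/5-.4,205+y/5-.4),z); SB=lambda x,y,z:onz(s,(150+(x-400)/5-.4,220+y/5-.4),z)
print("tip",T(157,470,.224),"postend",T(150,68,.215),"scene tip",S(192,22,.224))
print("scene prong near stop/post",S(205,235,.215))
print("grater bar L,R top",T(72,318,.223),T(236,308,.223),"scene",S(135,90,.223),S(262,88,.223))
print("board scene top rear(far from robot?) edge",SB(455,72,.18),SB(683,70,.18), "upper",SB(455,60,.18),SB(683,57,.18))
m=cv2.inRange(cv2.cvtColor(t["pixels"],cv2.COLOR_RGB2HSV),(8,70,150),(25,200,255)); m[:, :430]=0;m[:,530:]=0;m[:225]=0;m[270:]=0
n,l,st,c=cv2.connectedComponentsWithStats(m); k=1+st[1:,4].argmax(); print(st[k])
r=cv2.minAreaRect(np.argwhere(l==k)[:,::-1].astype(np.float32)); bp=cv2.boxPoints(r)
print(bp); print(np.array([onz(t,p,.18) for p in bp]), onz(t,r[0],.18))
print("rack corners",B(430,82,.045),B(440,150,.045),B(745,130,.045))
E
```

```text
tip [0.4449 0.1985 0.224 ] postend [0.5971 0.2043 0.215 ] scene tip [0.4558 0.1985 0.224 ]
scene prong near stop/post [0.5997 0.2039 0.215 ]
grater bar L,R top [0.5012 0.2305 0.223 ] [0.5043 0.1704 0.223 ] scene [0.5088 0.1722 0.223 ] [0.5043 0.2303 0.223 ]
board scene top rear(far from robot?) edge [ 0.5214 -0.2931  0.18  ] [ 0.5142 -0.1842  0.18  ] upper [ 0.5124 -0.296   0.18  ] [ 0.5043 -0.1867  0.18  ]
[453 234  57  10 329]
[[452.6295 237.8121]
 [508.7716 233.802 ]
 [509.2031 239.8426]
 [453.0609 243.8528]]
[[ 0.5136 -0.1888  0.18  ]
 [ 0.5201 -0.296   0.18  ]
 [ 0.5085 -0.2961  0.18  ]
 [ 0.502  -0.189   0.18  ]] [ 0.511  -0.2425  0.18  ]
rack corners [ 0.6072 -0.1644  0.045 ] [ 0.5769 -0.1676  0.045 ] [ 0.5842 -0.3001  0.045 ]
```

Emit:
jog_arm --motion '[{"z": -40, "wz": 0.12}, {"z": -80, "wz": 0.24}, {"z": -80, "wz": 0.36}, {"z": -80, "wz": 0.48}, {"z": -80, "wz": 0.6}]'

```text
$.motion[0]: bad value
```

Emit:
jog_arm --motion '[{"wz": 0.12}, {"wz": 0.24}, {"wz": 0.36}, {"wz": 0.5}, {"wz": 0.627}]'

```text
$.motion[0]: bad value
```

Emit:
jog_arm --motion '[{"x": -35, "y": 11.4}, {"x": -70, "y": 23}, {"x": -105, "y": 34.5}, {"x": -140, "y": 46}, {"x": -172, "y": 57}]'

```text
$.motion[0]: bad value
```

Every row seems to need all of its keys.

Emit:
jog_arm --motion '[{"x": 0, "y": 0, "z": -40, "wx": 0, "wy": 0, "wz": 0.12, "jaw": 0}, {"x": 0, "y": 0, "z": -80, "wx": 0, "wy": 0, "wz": 0.24, "jaw": 0}, {"x": 0, "y": 0, "z": -80, "wx": 0, "wy": 0, "wz": 0.36, "jaw": 0}, {"x": 0, "y": 0, "z": -80, "wx": 0, "wy": 0, "wz": 0.48, "jaw": 0}, {"x": 0, "y": 0, "z": -80, "wx": 0, "wy": 0, "wz": 0.6, "jaw": 0}]'

```text
t: 1.32
tool_pos: [0.1734, 0.6011, 0.2714]
orientation: [0.429, 0.903, 0.001, -0.0]
wrist_force: [0.2, -0.2, 0.1]
gripper_width: 0.0871
finger_force: 0.0
```

Emit:
jog_arm --motion '[{"x": 0, "y": 0, "z": 0, "wx": 0, "wy": 0, "wz": 0.12, "jaw": 0}, {"x": 0, "y": 0, "z": 0, "wx": 0, "wy": 0, "wz": 0.24, "jaw": 0}, {"x": 0, "y": 0, "z": 0, "wx": 0, "wy": 0, "wz": 0.36, "jaw": 0}, {"x": 0, "y": 0, "z": 0, "wx": 0, "wy": 0, "wz": 0.48, "jaw": 0}, {"x": 0, "y": 0, "z": 0, "wx": 0, "wy": 0, "wz": 0.6, "jaw": 0}]'

```text
t: 1.73
tool_pos: [0.1732, 0.6005, 0.2699]
orientation: [0.677, 0.736, -0.0, -0.0]
wrist_force: [0.8, -0.1, 0.3]
gripper_width: 0.087
finger_force: 0.0
```

Emit:
jog_arm --motion '[{"x": -35, "y": 10.5, "z": 0, "wx": 0, "wy": 0, "wz": 0, "jaw": 0}, {"x": -70, "y": 21, "z": 0, "wx": 0, "wy": 0, "wz": 0, "jaw": 0}, {"x": -105, "y": 31.5, "z": 0, "wx": 0, "wy": 0, "wz": 0, "jaw": 0}, {"x": -140, "y": 42, "z": 0, "wx": 0, "wy": 0, "wz": 0, "jaw": 0}, {"x": -174, "y": 52, "z": 0, "wx": 0, "wy": 0, "wz": 0, "jaw": 0}]'

```text
t: 2.15
tool_pos: [0.2409, 0.4303, 0.2698]
orientation: [0.674, 0.738, 0.0, 0.0]
wrist_force: [-0.1, -0.3, 0.1]
gripper_width: 0.0871
finger_force: 0.0
```

Emit:
jog_arm --motion '[{"x": -35, "y": 10.5, "z": 0, "wx": 0, "wy": 0, "wz": 0, "jaw": 0}, {"x": -70, "y": 21, "z": 0, "wx": 0, "wy": 0, "wz": 0, "jaw": 0}, {"x": -105, "y": 31.5, "z": 0, "wx": 0, "wy": 0, "wz": 0, "jaw": 0}, {"x": -140, "y": 42, "z": 0, "wx": 0, "wy": 0, "wz": 0, "jaw": 0}, {"x": -174, "y": 52, "z": 0, "wx": 0, "wy": 0, "wz": 0, "jaw": 0}]'

```text
t: 2.57
tool_pos: [0.3083, 0.2617, 0.2702]
orientation: [0.674, 0.738, 0.0, 0.0]
wrist_force: [0.5, 0.6, 0.7]
gripper_width: 0.0868
finger_force: 0.0
```

Run:
```python
from bench import ctrl,imaging
from h import *
np.set_printoptions(precision=4,suppress=True)
st=ctrl.observe(); im=imaging.camera("wrist"); cv2.imwrite("pics/w1.png",im["pixels"][:,:,::-1])
A,o=campose(im,st); print(im["vfov"],im["T_tool_cam"],o,-A[:,2],"up",A[:,1])
print(proj(im,[.45,.1985,.215],st),proj(im,[.597,.2043,.215],st), imaging.boxes_of("hook","wrist")[:2],imaging.boxes_of("grater_bar","wrist")[:2])
```

```text
58.69275182629965 [[-0.0005  0.9529  0.3034  0.0831]
 [ 1.      0.0005 -0.     -0.0011]
 [-0.0002  0.3034 -0.9529 -0.1945]
 [ 0.      0.      0.      1.    ]] [0.2996 0.3443 0.4647] [ 0.0284 -0.3018 -0.9529] up [-0.0853  0.9491 -0.3032]
[521.3569 356.8958] [736.9416 366.3471] [{'bbox': [348.3, 53.8, 306.8, 104.8], 'p': 0.7}, {'bbox': [528.6, 283.9, 213.7, 151.0], 'p': 0.67}] [{'bbox': [553.2, 291.4, 110.1, 97.7], 'p': 0.93}]
```

Emit:
jog_arm --motion '[{"x": -35, "y": 10.5, "z": 0, "wx": 0, "wy": 0, "wz": 0, "jaw": 0}, {"x": -70, "y": 21, "z": 0, "wx": 0, "wy": 0, "wz": 0, "jaw": 0}, {"x": -105, "y": 31.5, "z": 0, "wx": 0, "wy": 0, "wz": 0, "jaw": 0}, {"x": -140, "y": 42, "z": 0, "wx": 0, "wy": 0, "wz": 0, "jaw": 0}, {"x": -174, "y": 52, "z": 0, "wx": 0, "wy": 0, "wz": 0, "jaw": 0}]'

```text
t: 3.13
tool_pos: [0.3759, 0.0945, 0.2702]
orientation: [0.674, 0.739, 0.001, 0.0]
wrist_force: [1.4, 0.7, 0.1]
gripper_width: 0.087
finger_force: 0.0
```

Emit:
jog_arm --motion '[{"x": -35, "y": 10.5, "z": 0, "wx": 0, "wy": 0, "wz": 0, "jaw": 0}, {"x": -70, "y": 21, "z": 0, "wx": 0, "wy": 0, "wz": 0, "jaw": 0}, {"x": -105, "y": 31.5, "z": 0, "wx": 0, "wy": 0, "wz": 0, "jaw": 0}, {"x": -140, "y": 42, "z": 0, "wx": 0, "wy": 0, "wz": 0, "jaw": 0}, {"x": -174, "y": 52, "z": 0, "wx": 0, "wy": 0, "wz": 0, "jaw": 0}]'

```text
t: 3.55
tool_pos: [0.444, -0.0745, 0.27]
orientation: [0.674, 0.739, 0.0, 0.0]
wrist_force: [0.2, 1.1, 0.1]
gripper_width: 0.0871
finger_force: 0.0
```

Emit:
jog_arm --motion '[{"x": -35, "y": 10.5, "z": 0, "wx": 0, "wy": 0, "wz": 0, "jaw": 0}, {"x": -70, "y": 21, "z": 0, "wx": 0, "wy": 0, "wz": 0, "jaw": 0}, {"x": -105, "y": 31.5, "z": 0, "wx": 0, "wy": 0, "wz": 0, "jaw": 0}, {"x": -140, "y": 42, "z": 0, "wx": 0, "wy": 0, "wz": 0, "jaw": 0}, {"x": -154, "y": 47, "z": 0, "wx": 0, "wy": 0, "wz": 0.027, "jaw": 0}]'

```text
t: 3.97
tool_pos: [0.5054, -0.2256, 0.2691]
orientation: [0.685, 0.729, -0.0, 0.0]
wrist_force: [-1.3, 0.2, 0.3]
gripper_width: 0.0871
finger_force: 0.0
```

Run:
```python
from bench import ctrl,imaging
from h import *
np.set_printoptions(precision=4,suppress=True)
st=ctrl.observe(); im=imaging.camera("wrist"); a=cv2.imread("pics/w1.png")
cv2.imwrite("pics/w2.png",im["pixels"][:,:,::-1])
np.save("pics/st2.npy",st,allow_pickle=True)
cv2.imwrite("pics/w12.png",cv2.resize(np.hstack([a,im["pixels"][:,:,::-1]]),(800,300),interpolation=cv2.INTER_AREA))
print(st["tool_pos"],st["orientation"],proj(im,[.5115,-.2422,.18],st),im["cx"],im["cy"])
```

```text
[ 0.5054 -0.2256  0.2691] [ 0.6847  0.7288 -0.0002  0.0002] [326.6281 257.3895] 317.8753745303541 244.3229283326535
```

View pics/w12.png

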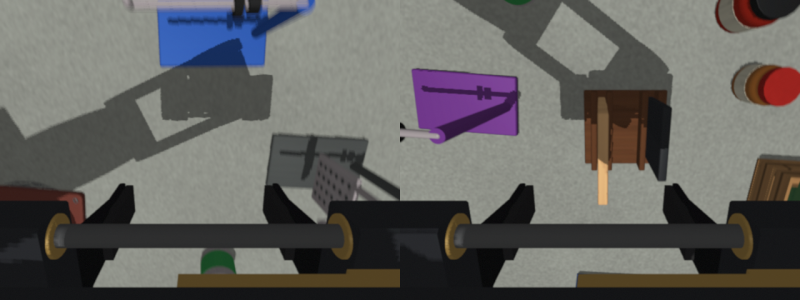

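In the wrist view the board's top edge runs from about (322,152) to (324,328), so it is already nearly parallel to the fingers. The slate is to its right. I'll measure the edge precisely.

Run:
```python
from bench import ctrl,imaging
from h import *
np.set_printoptions(precision=4,suppress=True)
st=ctrl.observe(); im=imaging.camera("wrist")
m=cv2.inRange(cv2.cvtColor(im["pixels"],cv2.COLOR_RGB2HSV),(8,70,150),(25,200,255)); m[:130]=0;m[345:]=0;m[:,:280]=0;m[:,370:]=0
n,l,s,c=cv2.connectedComponentsWithStats(m); k=1+s[1:,4].argmax(); print(s[k])
r=cv2.minAreaRect(np.argwhere(l==k)[:,::-1].astype(np.float32)); bp=cv2.boxPoints(r)
print(bp); P=np.array([onz(im,p,.18,st) for p in bp]);print(P,P.mean(0))
y=R.from_quat(st["orientation"]).as_matrix(); print("tool y",y[:,1],"x",y[:,0],"tilt",y[:,2])
print(y.T@(P.mean(0)-st["tool_pos"]))
```

```text
[ 316  255   16   71 1072]
[[316. 255.]
 [331. 255.]
 [331. 325.]
 [316. 325.]]
[[ 0.5041 -0.2416  0.18  ]
 [ 0.5146 -0.241   0.18  ]
 [ 0.5183 -0.2958  0.18  ]
 [ 0.5072 -0.2964  0.18  ]] [ 0.511  -0.2687  0.18  ]
tool y [ 0.9983  0.0585 -0.0002] x [-0.0585  0.9983 -0.0008] tilt [-0.0001 -0.0008 -1.    ]
[-0.0425  0.003   0.0889]
```

Emit:
jog_arm --motion '[{"x": -17, "y": 3.6, "z": 20, "wx": 0, "wy": 0, "wz": 0, "jaw": 0}, {"x": -17, "y": 3.6, "z": 55, "wx": 0, "wy": 0, "wz": 0, "jaw": 0}, {"x": -17, "y": 3.6, "z": 90, "wx": 0, "wy": 0, "wz": 0, "jaw": 0}, {"x": -17, "y": 3.6, "z": 120, "wx": 0, "wy": 0, "wz": 0, "jaw": 0}, {"x": -17, "y": 3.6, "z": 129, "wx": 0, "wy": 0, "wz": 0, "jaw": 0}]'

```text
t: 4.48
tool_pos: [0.5057, -0.2357, 0.1353]
orientation: [0.684, 0.73, -0.0, -0.004]
wrist_force: [-0.4, 0.4, -0.1]
gripper_width: 0.0871
finger_force: 0.0
```

Emit:
jog_arm --motion '[{"x": 0, "y": 0, "z": 0, "wx": 0, "wy": 0, "wz": 0, "jaw": 150}, {"x": 0, "y": 0, "z": 0, "wx": 0, "wy": 0, "wz": 0, "jaw": 180}, {"x": 0, "y": 0, "z": 0, "wx": 0, "wy": 0, "wz": 0, "jaw": 190}, {"x": 0, "y": 0, "z": 0, "wx": 0, "wy": 0, "wz": 0, "jaw": 190}, {"x": 0, "y": 0, "z": 0, "wx": 0, "wy": 0, "wz": 0, "jaw": 190}]' --grip_force 25

```text
t: 4.9
tool_pos: [0.5095, -0.2405, 0.1432]
orientation: [0.684, 0.729, 0.0, 0.002]
wrist_force: [-0.8, 0.2, -0.1]
gripper_width: 0.0615
finger_force: 0.0
```

Run:
```python
from bench import ctrl,imaging
import cv2,numpy as np
for c in ["wrist"]:
    im=imaging.camera(c); cv2.imwrite("pics/w3.png",im["pixels"][:,:,::-1])
o=ctrl.observe();print({k:np.round(o[k],4) for k in ("t","tool_pos","gripper_width","finger_force","wrist_force")})
```

```text
{'t': np.float64(4.95), 'tool_pos': array([ 0.5092, -0.2404,  0.1428]), 'gripper_width': np.float64(0.0575), 'finger_force': np.float64(0.0), 'wrist_force': array([-0.4943,  0.1017,  1.003 ])}
```

View pics/w3.png

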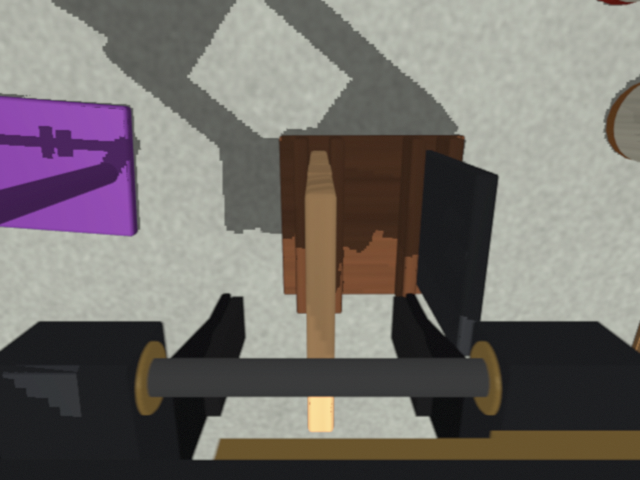

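The board is centred between the open fingers (column ≈320, far end at row 152, near end at row 430). I'll close fully.

Emit:
jog_arm --motion '[{"x": 0, "y": 0, "z": 0, "wx": 0, "wy": 0, "wz": 0, "jaw": 255}, {"x": 0, "y": 0, "z": 0, "wx": 0, "wy": 0, "wz": 0, "jaw": 255}, {"x": 0, "y": 0, "z": 0, "wx": 0, "wy": 0, "wz": 0, "jaw": 255}, {"x": 0, "y": 0, "z": 0, "wx": 0, "wy": 0, "wz": 0, "jaw": 255}, {"x": 0, "y": 0, "z": 0, "wx": 0, "wy": 0, "wz": 0, "jaw": 255}]' --grip_force 25

```text
t: 5.37
tool_pos: [0.5082, -0.2399, 0.1409]
orientation: [0.685, 0.729, -0.0, -0.0]
wrist_force: [0.4, 0.0, 0.3]
gripper_width: 0.0243
finger_force: 0.0
```

Emit:
jog_arm --motion '[{"x": 0, "y": 0, "z": 0, "wx": 0, "wy": 0, "wz": 0, "jaw": 255}, {"x": 0, "y": 0, "z": 0, "wx": 0, "wy": 0, "wz": 0, "jaw": 255}, {"x": 0, "y": 0, "z": 0, "wx": 0, "wy": 0, "wz": 0, "jaw": 255}, {"x": 0, "y": 0, "z": 0, "wx": 0, "wy": 0, "wz": 0, "jaw": 255}, {"x": 0, "y": 0, "z": 0, "wx": 0, "wy": 0, "wz": 0, "jaw": 255}]'

```text
t: 5.78
tool_pos: [0.5082, -0.2398, 0.1408]
orientation: [0.684, 0.729, -0.0, -0.0]
wrist_force: [-0.1, -0.3, -0.1]
gripper_width: 0.0111
finger_force: 25.0
```

Run:
```python
from bench import ctrl,imaging
from h import *
np.set_printoptions(precision=4,suppress=True)
st=ctrl.observe(); im=imaging.camera("wrist")
hsv=cv2.cvtColor(im["pixels"],cv2.COLOR_RGB2HSV); m=cv2.inRange(hsv,(8,50,120),(25,200,255))
for c in (312,320,328): 
    r=np.flatnonzero(m[140:440,c])+140; print(c,r.min(),r.max(), onz(im,(c,r.max()+.5),.18,st))
m[:395]=0;m[436:]=0; q=np.argwhere(m[:,290:350]); print(q.min(0)+[0,290],q.max(0)+[0,290])
print(st["tool_pos"],R.from_quat(st["orientation"]).as_matrix(),st["gripper_width"],st["finger_force"],st["wrist_force"],st["t"])
# predicted ends of top edge for centre at tool
for y in (-.2405+.055,-.2405-.055): print(proj(im,[.5095-(y+.2405)*.06,y,.18],st))
```

```text
312 161 438 [ 0.5081 -0.2973  0.18  ]
320 154 438 [ 0.5117 -0.2971  0.18  ]
328 155 438 [ 0.5152 -0.2969  0.18  ]
[396 304] [435 331]
[ 0.5082 -0.2398  0.1408] [[-0.063   0.998  -0.0001]
 [ 0.998   0.063   0.    ]
 [ 0.     -0.0001 -1.    ]] 0.01109264278882708 24.99491035938263 [-0.0755 -0.3402 -0.1096] 5.7833
[324.6008 190.5181]
[322.768  435.6945]
```

Emit:
jog_arm --motion '[{"x": 0, "y": 0, "z": -15, "wx": 0, "wy": 0, "wz": 0, "jaw": 255}, {"x": 0, "y": 0, "z": -45, "wx": 0, "wy": 0, "wz": 0, "jaw": 255}, {"x": 0, "y": 0, "z": -80, "wx": 0, "wy": 0, "wz": 0, "jaw": 255}, {"x": 0, "y": 0, "z": -115, "wx": 0, "wy": 0, "wz": 0, "jaw": 255}, {"x": 0, "y": 0, "z": -130, "wx": 0, "wy": 0, "wz": 0.024, "jaw": 255}]'

```text
t: 6.25
tool_pos: [0.5097, -0.2408, 0.2763]
orientation: [0.693, 0.721, 0.001, 0.003]
wrist_force: [1.4, -1.5, 0.5]
gripper_width: 0.0114
finger_force: 25.0
```

Emit:
jog_arm --motion '[{"x": 30, "y": -7, "z": 0, "wx": 0, "wy": 0, "wz": 0, "jaw": 255}, {"x": 65, "y": -14, "z": 0, "wx": 0, "wy": 0, "wz": 0, "jaw": 255}, {"x": 100, "y": -22, "z": 0, "wx": 0, "wy": 0, "wz": 0, "jaw": 255}, {"x": 135, "y": -30, "z": 0, "wx": 0, "wy": 0, "wz": 0, "jaw": 255}, {"x": 170, "y": -40, "z": 0, "wx": 0, "wy": 0, "wz": 0, "jaw": 255}]'

```text
t: 6.67
tool_pos: [0.4609, -0.0701, 0.2706]
orientation: [0.693, 0.721, 0.0, -0.0]
wrist_force: [-0.1, 0.8, -1.2]
gripper_width: 0.0116
finger_force: 25.0
```

Emit:
jog_arm --motion '[{"x": 35, "y": -9, "z": 0, "wx": 0, "wy": 0, "wz": 0, "jaw": 255}, {"x": 70, "y": -18, "z": 0, "wx": 0, "wy": 0, "wz": 0, "jaw": 255}, {"x": 105, "y": -27, "z": 0, "wx": 0, "wy": 0, "wz": 0, "jaw": 255}, {"x": 140, "y": -36, "z": 0, "wx": 0, "wy": 0, "wz": 0, "jaw": 255}, {"x": 170, "y": -45, "z": 0, "wx": 0, "wy": 0, "wz": 0, "jaw": 255}]'

```text
t: 7.08
tool_pos: [0.4089, 0.0985, 0.2708]
orientation: [0.693, 0.721, 0.0, -0.0]
wrist_force: [0.7, 0.7, -1.5]
gripper_width: 0.0116
finger_force: 25.0
```

Emit:
jog_arm --motion '[{"x": 0, "y": 0, "z": 0, "wx": 0, "wy": 0, "wz": 0, "jaw": 255}, {"x": 0, "y": 0, "z": 0, "wx": 0, "wy": 0, "wz": 0, "jaw": 255}, {"x": 0, "y": 0, "z": 0, "wx": 0, "wy": 0, "wz": 0, "jaw": 255}]'

```text
t: 7.33
tool_pos: [0.41, 0.0964, 0.2708]
orientation: [0.693, 0.721, -0.0, 0.0]
wrist_force: [0.5, -0.2, -2.0]
gripper_width: 0.0117
finger_force: 25.0
```

Run:
```python
from bench import ctrl,imaging
from h import *
np.set_printoptions(precision=4,suppress=True)
st=ctrl.observe(); im=imaging.camera("wrist"); cv2.imwrite("pics/w4.png",im["pixels"][:,:,::-1])
np.save("pics/w4st.npy",[st,{k:im[k] for k in im if k!="pixels"}],allow_pickle=True)
print(st["tool_pos"],R.from_quat(st["orientation"]).as_matrix(),st["gripper_width"],st["finger_force"],st["wrist_force"],st["t"])
print(proj(im,[.45,.1985,.215],st),proj(im,[.597,.2043,.215],st))
```

```text
[0.41   0.0964 0.2708] [[-0.0398  0.9992  0.    ]
 [ 0.9992  0.0398 -0.0006]
 [-0.0006  0.     -1.    ]] 0.011658107152713969 24.998396337032318 [ 0.4568 -0.2484 -2.0292] 7.3333
[400.2497  74.877 ] [669.5319  74.8586]
```

View pics/w4.png

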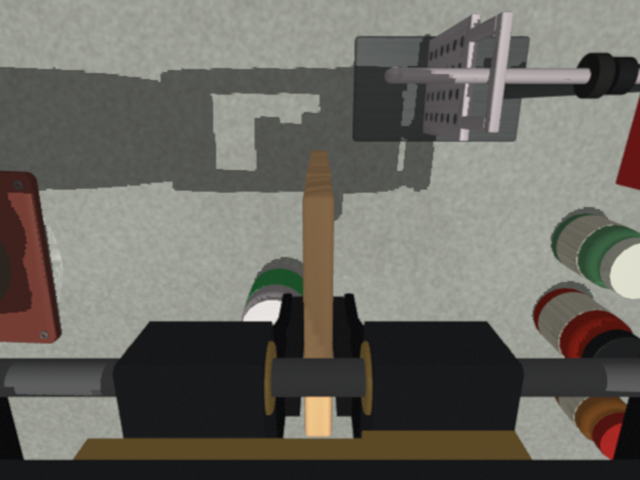

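The wrist view shows the tip's left edge at ≈(386,75), the grater bar's top face at columns ≈490–513, and the stop's face at column ≈578. The prong is level along row 75 and parallel to the tool's y axis.

Run:
```python
from h import *
np.set_printoptions(precision=4,suppress=True)
st,im=np.load("pics/w4st.npy",allow_pickle=True); Rt=R.from_quat(st["orientation"]).as_matrix()
def pr(n,px,z): P=onz(im,px,z,st); print(n,P,"tool",1000*Rt.T@(P-st["tool_pos"]))
pr("tip L",(385.5,75),.221);pr("tip R",(401,75),.215);pr("prong far",(575,75.5),.213)
pr("stop face",(578,75),.218)
pr("bar far end L",(503,13),.223);pr("barfarR",(513,13),.223);pr("bar near L",(489,131),.223);pr("bar near R",(500,131),.223);pr("bar mid",(501,72),.223)
g=cv2.cvtColor(cv2.imread("pics/w4.png"),cv2.COLOR_BGR2GRAY)
print(g[75,376:408]); 
for c in (415,550): print(c,g[58:92,c])
```

```text
tip L [0.4411 0.1977 0.221 ] tool [100.0217  35.0657  49.7792]
tip R [0.4504 0.1985 0.215 ] tool [100.4343  44.4204  55.779 ]
prong far [0.5466 0.2021 0.213 ] tool [100.2738 140.6555  57.7799]
stop face [0.5454 0.202  0.218 ] tool [100.1836 139.4205  52.7799]
bar far end L [0.4979 0.2291 0.223 ] tool [129.2005  93.0568  47.763 ]
barfarR [0.5029 0.2293 0.223 ] tool [129.1984  98.1367  47.763 ]
bar near L [0.5001 0.1712 0.223 ] tool [71.1981 92.9865 47.7961]
bar near R [0.5061 0.1714 0.223 ] tool [71.1953 99.0289 47.7961]
bar mid [0.5016 0.2014 0.223 ] tool [101.3311  95.6622  47.7789]
[49 49 49 49 50 48 50 52 63 73 79 79 83 85 87 88 89 90 92 92 91 90 88 87
 87 87 94 97 97 97 98 97]
415 [92 92 92 94 92 94 94 81 58 67 92 97 95 96 97 98 98 97 94 94 92 91 88 85
 81 77 78 92 95 95 95 92 90 89]
550 [158 155 154 158 160 162 161 158 154 145 134 140 152 161 166 169 171 175
 177 175 171 165 157 146 128  96  56  39  39  40  40  41  42  40]
```

Emit:
jog_arm --motion '[{"x": 30, "y": 0, "z": 8, "wx": 0, "wy": 0, "wz": 0, "jaw": 255}, {"x": 65, "y": 0, "z": 16, "wx": 0, "wy": 0, "wz": 0, "jaw": 255}, {"x": 102, "y": 0, "z": 24.5, "wx": 0, "wy": 0, "wz": 0, "jaw": 255}, {"x": 102, "y": 0, "z": 24.5, "wx": 0, "wy": 0, "wz": 0, "jaw": 255}, {"x": 102, "y": 0, "z": 24.5, "wx": 0, "wy": 0, "wz": 0, "jaw": 255}]'

```text
t: 7.8
tool_pos: [0.4058, 0.1987, 0.2454]
orientation: [0.693, 0.721, -0.001, -0.0]
wrist_force: [1.2, -0.3, -1.5]
gripper_width: 0.0117
finger_force: 25.0
```

Run:
```python
from bench import ctrl,imaging
from h import *
np.set_printoptions(precision=4,suppress=True)
st=ctrl.observe(); s=imaging.camera("scene"); t=imaging.camera("top")
print(st["tool_pos"],st["wrist_force"],st["t"])
f=lambda im,x,y,w,h,k:cv2.resize(im[y:y+h,x:x+w,::-1],None,fx=k,fy=k,interpolation=cv2.INTER_CUBIC)
cv2.imwrite("pics/c5.png",f(s["pixels"],320,160,100,120,5))
# predicted board corners & slot in scene (crop coords)
c=np.array([st["tool_pos"][0],st["tool_pos"][1]-.002,st["tool_pos"][2]-.0458]); 
for d in ((-.055,.085),(.055,.085),(-.055,-.085),(-.025,.03),(.025,0)):
    print(d,(proj(s,c+[.006,d[0],d[1]])-[320,160])*5)
print("tip",(proj(s,[.446,.198,.224])-[320,160])*5)
```

```text
[0.4058 0.1987 0.2454] [ 1.1591 -0.3156 -1.5312] 7.8
(-0.055, 0.085) [125.4962  82.8019]
(0.055, 0.085) [359.4433  88.8319]
(-0.055, -0.085) [119.0883 363.4323]
(-0.025, 0.03) [184.9798 180.8601]
(0.025, 0) [284.4566 234.0997]
tip [238.9058 232.8971]
```

View pics/c5.png

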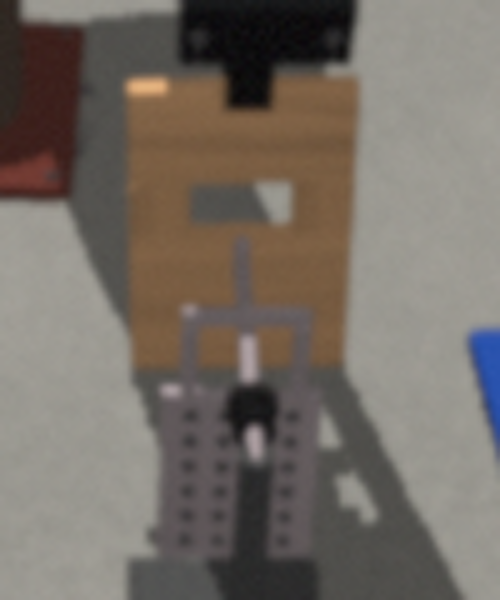

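The prediction matches the picture: the board is centred on the prong and the slot height is right. I'll insert it.

Emit:
jog_arm --motion '[{"x": 0, "y": 12, "z": 0, "wx": 0, "wy": 0, "wz": 0, "jaw": 255}, {"x": 0, "y": 25, "z": 0, "wx": 0, "wy": 0, "wz": 0, "jaw": 255}, {"x": 0, "y": 38, "z": 0, "wx": 0, "wy": 0, "wz": 0, "jaw": 255}, {"x": 0, "y": 50, "z": 0, "wx": 0, "wy": 0, "wz": 0, "jaw": 255}, {"x": 0, "y": 64, "z": 0, "wx": 0, "wy": 0, "wz": 0, "jaw": 255}]'

```text
t: 8.32
tool_pos: [0.4714, 0.199, 0.2469]
orientation: [0.694, 0.72, 0.0, 0.0]
wrist_force: [0.1, -0.9, -0.7]
gripper_width: 0.0117
finger_force: 25.0
```

Emit:
jog_arm --motion '[{"x": 0, "y": 0, "z": 0, "wx": 0, "wy": 0, "wz": 0, "jaw": 255}, {"x": 0, "y": 0, "z": 3, "wx": 0, "wy": 0, "wz": 0, "jaw": 255}, {"x": 0, "y": 0, "z": 6, "wx": 0, "wy": 0, "wz": 0, "jaw": 255}, {"x": 0, "y": 0, "z": 9, "wx": 0, "wy": 0, "wz": 0, "jaw": 255}, {"x": 0, "y": 0, "z": 11, "wx": 0, "wy": 0, "wz": 0, "jaw": 255}]'

```text
t: 8.73
tool_pos: [0.4694, 0.2006, 0.2349]
orientation: [0.693, 0.721, -0.0, -0.0]
wrist_force: [-0.2, 0.6, -1.3]
gripper_width: 0.0121
finger_force: 25.0
```

Emit:
jog_arm --motion '[{"x": 0, "y": 0, "z": 0, "wx": 0, "wy": 0, "wz": 0, "jaw": 255}, {"x": 0, "y": 0, "z": 0.5, "wx": 0, "wy": 0, "wz": 0, "jaw": 255}, {"x": 0, "y": 0, "z": 1, "wx": 0, "wy": 0, "wz": 0, "jaw": 255}, {"x": 0, "y": 0, "z": 1, "wx": 0, "wy": 0, "wz": 0, "jaw": 255}]'

```text
t: 9.07
tool_pos: [0.4699, 0.2011, 0.2345]
orientation: [0.693, 0.721, 0.0, 0.0]
wrist_force: [0.5, -0.3, -1.6]
gripper_width: 0.0119
finger_force: 25.0
```

Emit:
jog_arm --motion '[{"x": 0, "y": 0, "z": 0.6, "wx": 0, "wy": 0, "wz": 0, "jaw": 255}, {"x": 0, "y": 0, "z": 1.2, "wx": 0, "wy": 0, "wz": 0, "jaw": 255}, {"x": 0, "y": 0, "z": 1.8, "wx": 0, "wy": 0, "wz": 0, "jaw": 255}, {"x": 0, "y": 0, "z": 2.4, "wx": 0, "wy": 0, "wz": 0, "jaw": 255}, {"x": 0, "y": 0, "z": 2.4, "wx": 0, "wy": 0, "wz": 0, "jaw": 255}]'

```text
t: 9.48
tool_pos: [0.4699, 0.201, 0.2318]
orientation: [0.693, 0.721, -0.0, -0.0]
wrist_force: [-0.1, -0.3, -1.9]
gripper_width: 0.0116
finger_force: 25.0
```

Emit:
jog_arm --motion '[{"x": 0, "y": 0, "z": 0.3, "wx": 0, "wy": 0, "wz": 0, "jaw": 255}, {"x": 0, "y": 0, "z": 0.6, "wx": 0, "wy": 0, "wz": 0, "jaw": 255}, {"x": 0, "y": 0, "z": 0.8, "wx": 0, "wy": 0, "wz": 0, "jaw": 255}, {"x": 0, "y": 0, "z": 0.8, "wx": 0, "wy": 0, "wz": 0, "jaw": 255}]'

```text
t: 9.82
tool_pos: [0.47, 0.201, 0.2312]
orientation: [0.693, 0.721, -0.0, -0.0]
wrist_force: [0.6, -0.8, -1.6]
gripper_width: 0.0121
finger_force: 25.0
```

Emit:
jog_arm --motion '[{"x": 0, "y": 0, "z": 0.4, "wx": 0, "wy": 0, "wz": 0, "jaw": 255}, {"x": 0, "y": 0, "z": 0.8, "wx": 0, "wy": 0, "wz": 0, "jaw": 255}, {"x": 0, "y": 0, "z": 0.8, "wx": 0, "wy": 0, "wz": 0, "jaw": 255}]'

```text
t: 10.07
tool_pos: [0.4702, 0.201, 0.2308]
orientation: [0.693, 0.721, 0.0, 0.0]
wrist_force: [-0.3, -0.2, -0.4]
gripper_width: 0.0117
finger_force: 25.0
```

Emit:
jog_arm --motion '[{"x": 0, "y": 0, "z": 0.4, "wx": 0, "wy": 0, "wz": 0, "jaw": 255}, {"x": 0, "y": 0, "z": 0.6, "wx": 0, "wy": 0, "wz": 0, "jaw": 255}, {"x": 0, "y": 0, "z": 0.6, "wx": 0, "wy": 0, "wz": 0, "jaw": 255}]'

```text
t: 10.32
tool_pos: [0.4704, 0.2011, 0.2307]
orientation: [0.693, 0.721, 0.001, 0.0]
wrist_force: [-0.4, 0.4, 5.0]
gripper_width: 0.0113
finger_force: 25.0
```

Contact found at TCP z ≈ 0.2308. I'll ease off to a light touch, then slide slowly.

Emit:
jog_arm --motion '[{"x": 0, "y": 0, "z": -0.5, "wx": 0, "wy": 0, "wz": 0, "jaw": 255}, {"x": 0, "y": 3, "z": -0.5, "wx": 0, "wy": 0, "wz": 0, "jaw": 255}, {"x": 0, "y": 6, "z": -0.5, "wx": 0, "wy": 0, "wz": 0, "jaw": 255}, {"x": 0, "y": 9, "z": -0.5, "wx": 0, "wy": 0, "wz": 0, "jaw": 255}, {"x": 0, "y": 12, "z": -0.5, "wx": 0, "wy": 0, "wz": 0, "jaw": 255}]'

```text
t: 10.73
tool_pos: [0.4815, 0.2015, 0.2306]
orientation: [0.693, 0.721, -0.001, -0.001]
wrist_force: [-4.7, -1.0, 5.2]
gripper_width: 0.0113
finger_force: 25.2
```

Emit:
jog_arm --motion '[{"x": 0, "y": 3, "z": 0, "wx": 0, "wy": 0, "wz": 0, "jaw": 255}, {"x": 0, "y": 6, "z": 0, "wx": 0, "wy": 0, "wz": 0, "jaw": 255}, {"x": 0, "y": 9, "z": 0, "wx": 0, "wy": 0, "wz": 0, "jaw": 255}, {"x": 0, "y": 12, "z": 0, "wx": 0, "wy": 0, "wz": 0, "jaw": 255}, {"x": 0, "y": 15, "z": 0, "wx": 0, "wy": 0, "wz": 0, "jaw": 255}]'

```text
t: 11.15
tool_pos: [0.4964, 0.2021, 0.2306]
orientation: [0.693, 0.721, -0.001, -0.001]
wrist_force: [-6.1, -0.6, 8.0]
gripper_width: 0.0113
finger_force: 25.4
```

Emit:
jog_arm --motion '[{"x": 0, "y": 3, "z": 0, "wx": 0, "wy": 0, "wz": 0, "jaw": 255}, {"x": 0, "y": 6, "z": 0, "wx": 0, "wy": 0, "wz": 0, "jaw": 255}, {"x": 0, "y": 9, "z": 0, "wx": 0, "wy": 0, "wz": 0, "jaw": 255}, {"x": 0, "y": 12, "z": 0, "wx": 0, "wy": 0, "wz": 0, "jaw": 255}, {"x": 0, "y": 15, "z": 0, "wx": 0, "wy": 0, "wz": 0, "jaw": 255}]'

```text
t: 11.57
tool_pos: [0.5111, 0.2027, 0.2305]
orientation: [0.693, 0.721, -0.001, -0.001]
wrist_force: [-5.2, 0.1, 6.9]
gripper_width: 0.011
finger_force: 25.5
```

Emit:
jog_arm --motion '[{"x": 0, "y": 0, "z": -0.4, "wx": 0, "wy": 0, "wz": 0, "jaw": 255}, {"x": 0, "y": 0, "z": -0.8, "wx": 0, "wy": 0, "wz": 0, "jaw": 255}, {"x": 0, "y": 0, "z": -0.8, "wx": 0, "wy": 0, "wz": 0, "jaw": 255}, {"x": 0, "y": 0, "z": -0.8, "wx": 0, "wy": 0, "wz": 0, "jaw": 255}]'

```text
t: 11.9
tool_pos: [0.5117, 0.2026, 0.2306]
orientation: [0.693, 0.721, -0.0, -0.0]
wrist_force: [-1.3, -0.8, 1.3]
gripper_width: 0.0116
finger_force: 25.1
```

Run:
```python
from bench import ctrl,imaging
from h import *
np.set_printoptions(precision=4,suppress=True)
st=ctrl.observe(); s=imaging.camera("scene"); print(st["tool_pos"],st["wrist_force"],st["torque"],R.from_quat(st["orientation"]).as_matrix()[:,2],st["t"])
f=lambda im,x,y,w,h,k:cv2.resize(im[y:y+h,x:x+w,::-1],None,fx=k,fy=k,interpolation=cv2.INTER_CUBIC)
cv2.imwrite("pics/c6.png",f(s["pixels"],320,160,100,120,5))
```

```text
[0.5117 0.2026 0.2306] [-1.2707 -0.7634  1.3489] [-0.0854  0.4235  0.0469] [-0.0008 -0.0002 -1.    ] 11.9
```

View pics/c6.png

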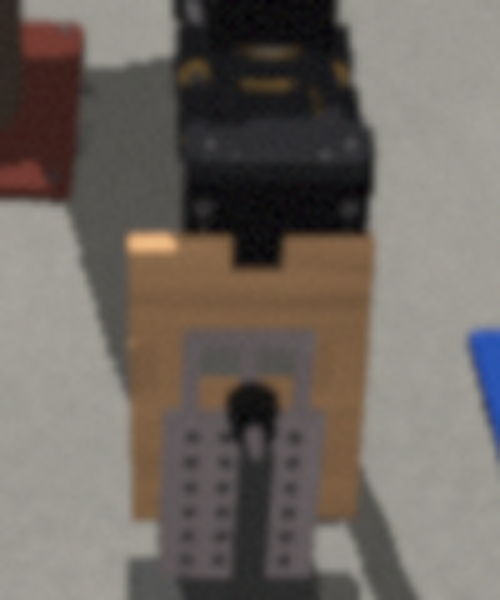

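The grater hangs upright and flat in front of the board, moving along with it (bar at row ≈340, stop at (253,408)). I'll carry on more gently.

Emit:
jog_arm --motion '[{"x": 0, "y": 2, "z": -0.2, "wx": 0, "wy": 0, "wz": 0, "jaw": 255}, {"x": 0, "y": 4, "z": -0.2, "wx": 0, "wy": 0, "wz": 0, "jaw": 255}, {"x": 0, "y": 6, "z": -0.2, "wx": 0, "wy": 0, "wz": 0, "jaw": 255}, {"x": 0, "y": 8, "z": -0.2, "wx": 0, "wy": 0, "wz": 0, "jaw": 255}, {"x": 0, "y": 10, "z": -0.2, "wx": 0, "wy": 0, "wz": 0, "jaw": 255}]'

```text
t: 12.37
tool_pos: [0.5222, 0.2029, 0.231]
orientation: [0.693, 0.721, -0.0, -0.0]
wrist_force: [-0.3, -0.2, -1.9]
gripper_width: 0.0115
finger_force: 25.0
```

Emit:
jog_arm --motion '[{"x": 0, "y": 1, "z": 0, "wx": 0, "wy": 0, "wz": 0, "jaw": 255}, {"x": 0, "y": 2, "z": 0, "wx": 0, "wy": 0, "wz": 0, "jaw": 255}, {"x": 0, "y": 3, "z": 0, "wx": 0, "wy": 0, "wz": 0, "jaw": 255}, {"x": 0, "y": 4, "z": 0, "wx": 0, "wy": 0, "wz": 0, "jaw": 255}, {"x": 0, "y": 5, "z": 0, "wx": 0, "wy": 0, "wz": 0, "jaw": 255}]'

```text
t: 12.78
tool_pos: [0.527, 0.2032, 0.2314]
orientation: [0.693, 0.721, 0.0, -0.0]
wrist_force: [-0.7, 0.1, -2.0]
gripper_width: 0.0116
finger_force: 25.0
```

Emit:
jog_arm --motion '[{"x": 0, "y": 0.6, "z": 0, "wx": 0, "wy": 0, "wz": 0, "jaw": 255}, {"x": 0, "y": 1.2, "z": 0, "wx": 0, "wy": 0, "wz": 0, "jaw": 255}, {"x": 0, "y": 1.8, "z": 0, "wx": 0, "wy": 0, "wz": 0, "jaw": 255}, {"x": 0, "y": 2.4, "z": 0, "wx": 0, "wy": 0, "wz": 0, "jaw": 255}, {"x": 0, "y": 2.4, "z": 0, "wx": 0, "wy": 0, "wz": 0, "jaw": 255}]'

```text
t: 13.2
tool_pos: [0.5294, 0.2033, 0.2313]
orientation: [0.693, 0.721, 0.0, 0.0]
wrist_force: [-1.0, 1.0, -1.8]
gripper_width: 0.0115
finger_force: 25.0
```

Emit:
jog_arm --motion '[{"x": 0, "y": 0.5, "z": 0, "wx": 0, "wy": 0, "wz": 0, "jaw": 255}, {"x": 0, "y": 1, "z": 0, "wx": 0, "wy": 0, "wz": 0, "jaw": 255}, {"x": 0, "y": 1.5, "z": 0, "wx": 0, "wy": 0, "wz": 0, "jaw": 255}, {"x": 0, "y": 2, "z": 0, "wx": 0, "wy": 0, "wz": 0, "jaw": 255}, {"x": 0, "y": 2, "z": 0, "wx": 0, "wy": 0, "wz": 0, "jaw": 255}]'

```text
t: 13.62
tool_pos: [0.5315, 0.2034, 0.2314]
orientation: [0.693, 0.721, 0.0, 0.0]
wrist_force: [-0.6, -0.5, -1.7]
gripper_width: 0.0117
finger_force: 25.0
```

Emit:
jog_arm --motion '[{"x": 0, "y": 0.5, "z": 0, "wx": 0, "wy": 0, "wz": 0, "jaw": 255}, {"x": 0, "y": 1, "z": 0, "wx": 0, "wy": 0, "wz": 0, "jaw": 255}, {"x": 0, "y": 1.5, "z": 0, "wx": 0, "wy": 0, "wz": 0, "jaw": 255}, {"x": 0, "y": 1.5, "z": 0, "wx": 0, "wy": 0, "wz": 0, "jaw": 255}]'

```text
t: 13.95
tool_pos: [0.533, 0.2034, 0.2314]
orientation: [0.693, 0.721, 0.0, 0.0]
wrist_force: [-1.5, 0.4, -1.7]
gripper_width: 0.0117
finger_force: 25.0
```

Emit:
jog_arm --motion '[{"x": 0, "y": 0.5, "z": 0, "wx": 0, "wy": 0, "wz": 0, "jaw": 255}, {"x": 0, "y": 1, "z": 0, "wx": 0, "wy": 0, "wz": 0, "jaw": 255}, {"x": 0, "y": 1, "z": 0, "wx": 0, "wy": 0, "wz": 0, "jaw": 255}]'

```text
t: 14.2
tool_pos: [0.534, 0.2035, 0.2314]
orientation: [0.693, 0.721, 0.0, 0.0]
wrist_force: [-1.4, 0.3, -2.6]
gripper_width: 0.0114
finger_force: 25.0
```

Emit:
jog_arm --motion '[{"x": 0, "y": 0.5, "z": 0, "wx": 0, "wy": 0, "wz": 0, "jaw": 255}, {"x": 0, "y": 1, "z": 0, "wx": 0, "wy": 0, "wz": 0, "jaw": 255}, {"x": 0, "y": 1, "z": 0, "wx": 0, "wy": 0, "wz": 0, "jaw": 255}]'

```text
t: 14.45
tool_pos: [0.5349, 0.2035, 0.2313]
orientation: [0.693, 0.721, 0.0, 0.0]
wrist_force: [-0.9, 0.6, -1.9]
gripper_width: 0.012
finger_force: 25.0
```

Emit:
jog_arm --motion '[{"x": 0, "y": 0.5, "z": 0, "wx": 0, "wy": 0, "wz": 0, "jaw": 255}, {"x": 0, "y": 1, "z": 0, "wx": 0, "wy": 0, "wz": 0, "jaw": 255}, {"x": 0, "y": 1, "z": 0, "wx": 0, "wy": 0, "wz": 0, "jaw": 255}]'

```text
t: 14.7
tool_pos: [0.536, 0.2036, 0.2313]
orientation: [0.693, 0.721, 0.0, 0.0]
wrist_force: [-0.8, -0.5, -0.9]
gripper_width: 0.0118
finger_force: 25.0
```

Emit:
jog_arm --motion '[{"x": 0, "y": 0.5, "z": 0, "wx": 0, "wy": 0, "wz": 0, "jaw": 255}, {"x": 0, "y": 1, "z": 0, "wx": 0, "wy": 0, "wz": 0, "jaw": 255}, {"x": 0, "y": 1, "z": 0, "wx": 0, "wy": 0, "wz": 0, "jaw": 255}]'

```text
t: 14.95
tool_pos: [0.537, 0.2036, 0.2313]
orientation: [0.693, 0.721, 0.0, 0.0]
wrist_force: [-1.5, 0.8, -1.4]
gripper_width: 0.0117
finger_force: 25.0
```

Emit:
jog_arm --motion '[{"x": 0, "y": 0.5, "z": 0, "wx": 0, "wy": 0, "wz": 0, "jaw": 255}, {"x": 0, "y": 1, "z": 0, "wx": 0, "wy": 0, "wz": 0, "jaw": 255}, {"x": 0, "y": 1, "z": 0, "wx": 0, "wy": 0, "wz": 0, "jaw": 255}]'

```text
t: 15.2
tool_pos: [0.538, 0.2036, 0.2314]
orientation: [0.693, 0.721, 0.0, 0.0]
wrist_force: [-1.9, -0.3, -1.2]
gripper_width: 0.0117
finger_force: 25.0
```

Emit:
jog_arm --motion '[{"x": 0, "y": 0.5, "z": 0, "wx": 0, "wy": 0, "wz": 0, "jaw": 255}, {"x": 0, "y": 1, "z": 0, "wx": 0, "wy": 0, "wz": 0, "jaw": 255}, {"x": 0, "y": 1, "z": 0, "wx": 0, "wy": 0, "wz": 0, "jaw": 255}]'

```text
t: 15.45
tool_pos: [0.539, 0.2037, 0.2313]
orientation: [0.693, 0.721, 0.0, 0.0]
wrist_force: [-0.5, -0.0, -1.5]
gripper_width: 0.0115
finger_force: 25.0
```

Emit:
jog_arm --motion '[{"x": 0, "y": 0.5, "z": 0, "wx": 0, "wy": 0, "wz": 0, "jaw": 255}, {"x": 0, "y": 1, "z": 0, "wx": 0, "wy": 0, "wz": 0, "jaw": 255}, {"x": 0, "y": 1, "z": 0, "wx": 0, "wy": 0, "wz": 0, "jaw": 255}]'

```text
t: 15.7
tool_pos: [0.5399, 0.2037, 0.2313]
orientation: [0.693, 0.721, 0.0, 0.0]
wrist_force: [-0.6, -0.2, -1.3]
gripper_width: 0.0114
finger_force: 25.0
```

Emit:
jog_arm --motion '[{"x": 0, "y": 0.5, "z": 0, "wx": 0, "wy": 0, "wz": 0, "jaw": 255}, {"x": 0, "y": 1, "z": 0, "wx": 0, "wy": 0, "wz": 0, "jaw": 255}, {"x": 0, "y": 1, "z": 0, "wx": 0, "wy": 0, "wz": 0, "jaw": 255}]'

```text
t: 15.95
tool_pos: [0.541, 0.2038, 0.2313]
orientation: [0.693, 0.721, 0.0, 0.0]
wrist_force: [-0.4, 0.1, -2.0]
gripper_width: 0.0122
finger_force: 25.0
```

Emit:
jog_arm --motion '[{"x": 0, "y": 0.5, "z": 0, "wx": 0, "wy": 0, "wz": 0, "jaw": 255}, {"x": 0, "y": 1, "z": 0, "wx": 0, "wy": 0, "wz": 0, "jaw": 255}, {"x": 0, "y": 1, "z": 0, "wx": 0, "wy": 0, "wz": 0, "jaw": 255}]'

```text
t: 16.2
tool_pos: [0.542, 0.2038, 0.2314]
orientation: [0.693, 0.721, 0.0, 0.0]
wrist_force: [-1.4, 0.5, -0.4]
gripper_width: 0.0115
finger_force: 25.0
```

Emit:
jog_arm --motion '[{"x": 0, "y": 0.5, "z": 0, "wx": 0, "wy": 0, "wz": 0, "jaw": 255}, {"x": 0, "y": 1, "z": 0, "wx": 0, "wy": 0, "wz": 0, "jaw": 255}, {"x": 0, "y": 1, "z": 0, "wx": 0, "wy": 0, "wz": 0, "jaw": 255}]'

```text
t: 16.45
tool_pos: [0.543, 0.2038, 0.2313]
orientation: [0.693, 0.721, 0.0, 0.0]
wrist_force: [-0.1, -0.9, -1.4]
gripper_width: 0.0116
finger_force: 25.0
```

Emit:
jog_arm --motion '[{"x": 0, "y": 0.5, "z": 0, "wx": 0, "wy": 0, "wz": 0, "jaw": 255}, {"x": 0, "y": 1, "z": 0, "wx": 0, "wy": 0, "wz": 0, "jaw": 255}, {"x": 0, "y": 1, "z": 0, "wx": 0, "wy": 0, "wz": 0, "jaw": 255}]'

```text
t: 16.7
tool_pos: [0.5439, 0.2039, 0.2313]
orientation: [0.693, 0.721, -0.0, -0.0]
wrist_force: [-1.4, -0.2, -2.3]
gripper_width: 0.0115
finger_force: 25.0
```

Emit:
jog_arm --motion '[{"x": 0, "y": 0.5, "z": 0, "wx": 0, "wy": 0, "wz": 0, "jaw": 255}, {"x": 0, "y": 1, "z": 0, "wx": 0, "wy": 0, "wz": 0, "jaw": 255}, {"x": 0, "y": 1, "z": 0, "wx": 0, "wy": 0, "wz": 0, "jaw": 255}]'

```text
t: 16.95
tool_pos: [0.5445, 0.2039, 0.2313]
orientation: [0.693, 0.721, -0.0, -0.0]
wrist_force: [-4.1, -0.5, 0.1]
gripper_width: 0.0115
finger_force: 25.2
```

Emit:
jog_arm --motion '[{"x": 0, "y": 0.5, "z": 0, "wx": 0, "wy": 0, "wz": 0, "jaw": 255}, {"x": 0, "y": 1, "z": 0, "wx": 0, "wy": 0, "wz": 0, "jaw": 255}, {"x": 0, "y": 1, "z": 0, "wx": 0, "wy": 0, "wz": 0, "jaw": 255}]'

```text
t: 17.2
tool_pos: [0.5454, 0.2039, 0.2314]
orientation: [0.693, 0.721, -0.0, -0.0]
wrist_force: [-5.2, -0.2, 1.1]
gripper_width: 0.011
finger_force: 25.3
```

The stop is felt at −5 N. I'll press a touch more and hold.

Emit:
jog_arm --motion '[{"x": 0, "y": 0.5, "z": 0, "wx": 0, "wy": 0, "wz": 0, "jaw": 255}, {"x": 0, "y": 0.9, "z": 0, "wx": 0, "wy": 0, "wz": 0, "jaw": 255}, {"x": 0, "y": 0.9, "z": 0, "wx": 0, "wy": 0, "wz": 0, "jaw": 255}, {"x": 0, "y": 0.9, "z": 0, "wx": 0, "wy": 0, "wz": 0, "jaw": 255}, {"x": 0, "y": 0.9, "z": 0, "wx": 0, "wy": 0, "wz": 0, "jaw": 255}]'

```text
t: 17.62
tool_pos: [0.5461, 0.204, 0.2314]
orientation: [0.693, 0.721, -0.001, -0.001]
wrist_force: [-6.2, -0.6, 1.4]
gripper_width: 0.0117
finger_force: 25.4
```

Emit:
jog_arm --motion '[{"x": 0, "y": 0.5, "z": -0.1, "wx": 0, "wy": 0, "wz": 0, "jaw": 255}, {"x": 0, "y": 0.9, "z": -0.2, "wx": 0, "wy": 0, "wz": 0, "jaw": 255}, {"x": 0, "y": 0.9, "z": -0.2, "wx": 0, "wy": 0, "wz": 0, "jaw": 255}, {"x": 0, "y": 0.9, "z": -0.2, "wx": 0, "wy": 0, "wz": 0, "jaw": 255}, {"x": 0, "y": 0.9, "z": -0.2, "wx": 0, "wy": 0, "wz": 0, "jaw": 255}]'

```text
t: 18.03
tool_pos: [0.5468, 0.204, 0.2314]
orientation: [0.693, 0.721, -0.001, -0.001]
wrist_force: [-6.2, -0.1, 1.4]
gripper_width: 0.0119
finger_force: 25.5
```

Emit:
jog_arm --motion '[{"x": 0, "y": -0.8, "z": 0, "wx": 0, "wy": 0, "wz": 0, "jaw": 255}, {"x": 0, "y": -1.6, "z": 0, "wx": 0, "wy": 0, "wz": 0, "jaw": 255}, {"x": 0, "y": -2.4, "z": 0, "wx": 0, "wy": 0, "wz": 0, "jaw": 255}, {"x": 0, "y": -3.3, "z": 0, "wx": 0, "wy": 0, "wz": 0, "jaw": 255}, {"x": 0, "y": -3.3, "z": 0, "wx": 0, "wy": 0, "wz": 0, "jaw": 255}]'

```text
t: 18.45
tool_pos: [0.5445, 0.2039, 0.2314]
orientation: [0.693, 0.721, 0.0, 0.0]
wrist_force: [-1.6, -0.7, -2.6]
gripper_width: 0.0115
finger_force: 25.0
```

Emit:
jog_arm --motion '[{"x": 0, "y": 0, "z": 0.3, "wx": 0, "wy": 0, "wz": 0, "jaw": 255}, {"x": 0, "y": 0, "z": 0.5, "wx": 0, "wy": 0, "wz": 0, "jaw": 255}, {"x": 0, "y": 0, "z": 0.5, "wx": 0, "wy": 0, "wz": 0, "jaw": 255}]'

```text
t: 18.7
tool_pos: [0.5445, 0.2039, 0.2313]
orientation: [0.693, 0.721, 0.0, 0.0]
wrist_force: [-1.3, -0.0, -0.7]
gripper_width: 0.0113
finger_force: 25.1
```

Emit:
jog_arm --motion '[{"x": 0, "y": 0, "z": 0.2, "wx": 0, "wy": 0, "wz": 0, "jaw": 255}, {"x": 0, "y": 0, "z": 0.3, "wx": 0, "wy": 0, "wz": 0, "jaw": 255}, {"x": 0, "y": 0, "z": 0.3, "wx": 0, "wy": 0, "wz": 0, "jaw": 255}]' --grip_force 8

```text
t: 18.95
tool_pos: [0.5446, 0.2039, 0.2309]
orientation: [0.693, 0.721, 0.0, 0.0]
wrist_force: [-1.5, 0.2, -0.9]
gripper_width: 0.0119
finger_force: 8.0
```

Emit:
jog_arm --motion '[{"x": 0, "y": 0, "z": 0, "wx": 0, "wy": 0, "wz": 0, "jaw": 255}, {"x": 0, "y": 0, "z": 0, "wx": 0, "wy": 0, "wz": 0, "jaw": 255}]' --grip_force 3

```text
t: 19.12
tool_pos: [0.5446, 0.2039, 0.2309]
orientation: [0.693, 0.721, 0.0, 0.0]
wrist_force: [-0.8, 0.1, 0.1]
gripper_width: 0.0122
finger_force: 3.0
```

Emit:
jog_arm --motion '[{"x": 0, "y": 0, "z": 0, "wx": 0, "wy": 0, "wz": 0, "jaw": 215}, {"x": 0, "y": 0, "z": 0, "wx": 0, "wy": 0, "wz": 0, "jaw": 208}, {"x": 0, "y": 0, "z": 0, "wx": 0, "wy": 0, "wz": 0, "jaw": 200}, {"x": 0, "y": 0, "z": 0, "wx": 0, "wy": 0, "wz": 0, "jaw": 190}, {"x": 0, "y": 0, "z": 0, "wx": 0, "wy": 0, "wz": 0, "jaw": 180}]'

```text
t: 19.53
tool_pos: [0.5445, 0.2039, 0.2309]
orientation: [0.693, 0.721, 0.0, 0.0]
wrist_force: [-0.9, -0.0, 0.6]
gripper_width: 0.0225
finger_force: 0.0
```

Emit:
jog_arm --motion '[{"x": 0, "y": 0, "z": 0, "wx": 0, "wy": 0, "wz": 0, "jaw": 165}, {"x": 0, "y": 0, "z": 0, "wx": 0, "wy": 0, "wz": 0, "jaw": 150}, {"x": 0, "y": 0, "z": 0, "wx": 0, "wy": 0, "wz": 0, "jaw": 150}, {"x": 0, "y": 0, "z": 0, "wx": 0, "wy": 0, "wz": 0, "jaw": 150}]'

```text
t: 19.87
tool_pos: [0.5443, 0.2039, 0.2307]
orientation: [0.693, 0.721, -0.0, -0.0]
wrist_force: [-0.1, -0.7, -0.4]
gripper_width: 0.0347
finger_force: 0.0
```

Run:
```python
from bench import ctrl,imaging
from h import *
np.set_printoptions(precision=4,suppress=True)
st=ctrl.observe(); s=imaging.camera("scene"); w=imaging.camera("wrist"); t=imaging.camera("top"); print(st["tool_pos"],st["wrist_force"],st["gripper_width"],st["t"])
f=lambda im,x,y,w,h,k:cv2.resize(im[y:y+h,x:x+w,::-1],None,fx=k,fy=k,interpolation=cv2.INTER_CUBIC)
cv2.imwrite("pics/c7.png",np.hstack([f(s["pixels"],320,180,80,110,4),f(w["pixels"],240,100,240,352,1.25)]))
```

```text
[0.5443 0.2039 0.2307] [-0.0541 -0.6902 -0.4496] 0.03474232048882331 19.8667
```

View pics/c7.png

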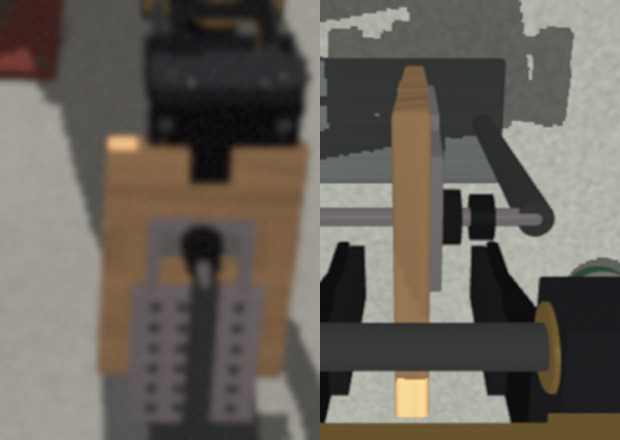

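The pair hangs flat together, with the grater against the stop (wrist crop: board at columns ≈395–430, grater ≈437, stop ≈450) and both fingers clear. I'll withdraw straight up.

Emit:
jog_arm --motion '[{"x": 0, "y": 0, "z": -10, "wx": 0, "wy": 0, "wz": 0, "jaw": 150}, {"x": 0, "y": 0, "z": -25, "wx": 0, "wy": 0, "wz": 0, "jaw": 150}, {"x": 0, "y": 0, "z": -45, "wx": 0, "wy": 0, "wz": 0, "jaw": 150}, {"x": 0, "y": 0, "z": -75, "wx": 0, "wy": 0, "wz": 0, "jaw": 150}, {"x": 0, "y": 0, "z": -100, "wx": 0, "wy": 0, "wz": 0, "jaw": 150}]'

```text
t: 20.43
tool_pos: [0.5443, 0.2039, 0.3329]
orientation: [0.693, 0.721, 0.0, 0.0]
wrist_force: [0.9, 0.9, -0.7]
gripper_width: 0.0359
finger_force: 0.0
```

Emit:
jog_arm --motion '[{"x": 0, "y": 0, "z": 0, "wx": 0, "wy": 0, "wz": 0, "jaw": 150}, {"x": 0, "y": 0, "z": 0, "wx": 0, "wy": 0, "wz": 0, "jaw": 150}, {"x": 0, "y": 0, "z": 0, "wx": 0, "wy": 0, "wz": 0, "jaw": 150}, {"x": 0, "y": 0, "z": 0, "wx": 0, "wy": 0, "wz": 0, "jaw": 150}, {"x": 0, "y": 0, "z": 0, "wx": 0, "wy": 0, "wz": 0, "jaw": 150}]'

```text
t: 20.85
tool_pos: [0.5437, 0.2037, 0.3292]
orientation: [0.693, 0.721, -0.001, -0.001]
wrist_force: [-0.1, 0.5, -0.4]
gripper_width: 0.036
finger_force: 0.0
```

Run:
```python
from bench import ctrl,imaging
from h import *
np.set_printoptions(precision=4,suppress=True)
s=imaging.camera("scene"); c=np.array([.5446,.2019,.185])
for q in ("board_mid","grater_bar"): print(q,[(np.round(b["bbox"],1),round(b["p"],2)) for b in imaging.boxes_of(q,"scene")[:3]])
P=np.array([proj(s,c+[.006*k,y,z]) for k in(-1,1) for y in(-.055,.055) for z in(-.085,.085)]); print("expected board box",P.min(0),P.max(0),(P.min(0)+P.max(0))/2,np.ptp(P,axis=0))
# tilt: lit/wood mask min-area rect
m=cv2.inRange(cv2.cvtColor(s["pixels"],cv2.COLOR_RGB2HSV),(8,70,70),(25,220,255)); m[:, :335]=0;m[:,405:]=0;m[:200]=0;m[300:]=0
for r in (225,235,245,260,268): x=np.flatnonzero(m[r]); print(r,x.min() if len(x) else None,x.max() if len(x) else None)
print([proj(s,c+[.006,y,z]) for y in(-.055,.055) for z in(-.085,.085)])
```

```text
board_mid [(array([370.5, 243.1,  51.7,  56.8]), 0.81)]
grater_bar [(array([369.1, 257.4,  35.1,  50.7]), 0.83)]
expected board box [344.0102 213.4896] [396.3863 275.4679] [370.1983 244.4787] [52.3761 61.9783]
225 346 395
235 346 394
245 346 393
260 345 391
268 345 390
[array([344.0102, 273.7282]), array([345.4248, 216.7751]), array([390.2634, 275.4679]), array([396.3863, 218.3381])]
```

The board is where it was predicted and upright (edge columns match the model), so I'll hand in the job.

```bash
python3 -c "
from bench import ctrl
print(ctrl.close_job())"
```

```text
the job is handed in; nothing more can be done
None
```

The board hangs on the dark steel hook in front of the grater, both upright and flat together after being pressed to about 6 N against the stop; the job is handed in at about 21 s, but it returned no verdict.

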